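# Dip the compressor's oil and hold the dipstick level for reading

## Task

Check the oil of the bench compressor. First slide the white drip pan along the bench, without lifting it, until it lies centred under the mouth of the slanted dipstick tube; then take the dipstick from its rest, push it down the tube until its black collar stops on the mouth, draw it right out again, and hold it level, marks upward, with its tip over the drip pan for reading. Finish there with the dipstick held motionless in the gripper, clear of everything else, the pan still under the mouth; leave the vials, the centrifuge tube and the timer undisturbed.

Things in the scene. Friction and masses are not known exactly. Their poses are not given: they have to be found in the camera images.
- compressor: Fixed bench compressor: grey crankcase, finned cylinder on top, blue motor behind. Origin on the bench under the crankcase's centre; x back along the motor, z up. Footprint x -60..+176, y -60..+60 mm; 225 mm high (side wall at y = -58 mm: 128 mm high). The dipstick tube leaves its -y side.
- tube_mouth (a point): Centre of the mouth of the steel dipstick tube, fixed at (0, -135, 165) mm in the compressor's frame. z points out along the tube, 45 degrees above level, away from the compressor; x is level. Flat lip ring 26 mm outside, 20 mm inside; a funnel narrows over 18 mm to an 11 mm bore, open for 118 mm.
- dipstick: Loose, 178 mm, 70 g, balances about 8 mm tipward of the origin. Origin: centre of the collar's seating face; x to the tip, z = side with black marks (up at start). 7 mm round steel rod x 0..100 mm; black collar 28 mm across, x -6..0; 10 mm square neck to -26; yellow flat grip x -26..-78, 14 mm thick (y), 24 high (z). Goes 100 mm into the tube until the collar sits on the lip.
- dipstick_tip (a point): The tip of the dipstick, at x = 100 mm in its frame.
- stick_rest: Fixed sheet-steel rest, base 96 x 64 x 3 mm, origin under its centre. Notched uprights 46 mm wide, 83 mm high at x = +35 and -36 mm carry the dipstick level along the rest's x, axis 72 mm above the bench, collar at x = -20 between them, grip overhanging at -x. Notches 15 mm deep, open upwards: lift straight up 30 mm to clear.
- drip_pan: Loose round drip pan, white enamel with a blue rim, 126 mm across the rim, 104 mm at the foot, 22 mm high, 0.25 kg. Origin at the centre of its underside.
- amber_vial: Loose brown vial with a black cap, 22 mm across, 47 mm high, standing; origin under its centre.
- white_vial: Loose white vial with a blue cap, 22 mm across, 47 mm high, standing; origin under its centre.
- spare_tube: Loose centrifuge tube with a blue cap lying on the bench, 119 mm long, 34 mm across; origin under its centre. It lies in front of the tall fixed analyser (0.5 m high, on the right: world x above about 0.5 m, y below about -0.33 m), which the arm must swing clear of.
- timer: Loose small white timer lying on the bench, 61 x 63 x 19 mm; origin under its centre.

How it is judged:
By the outcome, as a careful person would: the job done as asked, in the order asked, and still so for the second after the job is handed in, while the arm keeps its last pose, push and grip.
It also fails if it takes over 72 s, if anything falls off the work surface, if the arm or the gripper's body presses on something with over 40 N, if the wrist force passes 120 N, or if a joint passes its speed limit or range.

## Robot

A 6-joint arm with a two-finger parallel gripper is mounted at the origin on a cart in front of the work surface, level with it; the furniture and walls round the work are solid. World frame = base frame: x ahead of the robot, y to its left, z up, the work surface at z = 0. Lengths are in m, angles in rad, forces in N, time in s.
With the tool pointing down it reaches from about 0.35 to 1 m from the base axis. Payload 7.1 kg.
Tool frame: the origin (TCP) lies midway between the tips of the shut fingers; the grasp point (between the pads) lies 19 mm behind it; z points along the fingers, y is the line along which they close (so a half turn about z gives the same grasp; the last joint's range is limited). The gripper opens to 85 mm and grips with 20 to 120 N. Pads are 22 mm wide; open, the fingers measure 114 mm over their backs; the gripper's body (76 mm by 85 mm) begins 54 mm behind the grasp point. The pads swing forward as they close: fully open they stand 13 mm farther back than shut.
Start: joints at [-1.248, 0.423, 1.63, -0, 1.089, -0.019], TCP at [0.21, -0.589, 0.231] pointing down, gripper open.
Joint ranges: [-3, 3], [-0.9, 2.11], [0.09, 2.58], [-1.31, 4.45], [0.11, 2.69], [-2.54, 2.54]. Speed limits (rad/s): [2.39, 2.39, 3.01, 3.14, 3.14, 3.14].

## Interface

Orientations are given as a unit quaternion [x, y, z, w].
In Python, from bench import read_state, camera, finish_job gives the robot as it stands.
- The arm moves only by the tool carry_out, never from a script. Its argument "plan" is a list of rows, each a list of 7 numbers: the closure in counts, from 0 (fully open) to 255 (shut), then the shift along the world's x, y, z in m, then the turn, a rotation vector about the world's x, y, z in degrees. A call has 1 to 8 rows; each row shifts and turns the commanded pose from where the row before left it; what a row does not reach is not made up. A row lasts 1/8 s, in which the tool goes at most 62.5 mm and 10.7 degrees, less where a joint would pass 70% of its speed; a pose out of reach is approached as far as the arm can. A call is refused whole if a number of a shift passes 0.0625 or a number of a turn 10.7, either way. A call with a gripper value outside its range is refused whole. The fingers move at their own pace and stop on an object; "force" is the grip in N (left out, the last holds). Time passes only in rows, so rows that do not move let the fingers close. It gives the time, the measured TCP pose, the force, the opening and the grip force at its end, in the units of the state.
- read_state(): the state, without advancing time (a new reading comes with each control period).
- camera(name): name is "side" or "top" or "wrist"; returns a dict with "img" (400x640x3 uint8, blue, green, red), "range_z" (400x640 float32, m along the optical axis (not along the pixel's ray), 0 where there is no reading), "fx", "fy", "cx", "cy" (pixels), "rvec" (rotation vector, rad) and "tvec" (3), from world to camera coordinates, as OpenCV has them. Camera axes: x right, y down, z forward; pixel columns grow to the right and rows downward; lengths in m; the calibration is good to about 2 mm. A picture is of the moment at which its call begins.
- finish_job(): hands the job in; it is judged then, once.
The state is a dict: "t": time; "joints": joint angles; "joint_vel": joint speeds; "tau": joint torques, N m; "tool_pos": TCP position; "orientation": TCP orientation; "contact_force": force on the tool from outside, world axes, zero at the start; "ft_torque": the same for the moment, N m; "finger_gap": opening from 0.0 (shut) to 1.0 (fully open); "grasp_force": force on a finger pad.
Only numpy, scipy, OpenCV 4.12 (cv2) and the standard library are available. Lean on these libraries where they do the work, as an engineer would, in place of code of your own. Each camera call takes 0.05 s, during which the arm holds its last target. There are 200 camera calls.

## Working session

There is one attempt and no reset: what is moved stays moved. The work goes in short steps, Python scripts to look and compute and a tool call to move; the robot and the scene stay as the last step left them, time stands still between calls to the robot, and variables do not carry over. Pictures are saved under pics/ and viewed, at most 10 in all, crops included, and the job is handed in when it is done.

Besides the shell and the picture viewer there is one more tool, called after "Call:" by a JSON object that holds its "name" and its "arguments", one argument or row to a line. carry_out: Moves the arm, as the interface text tells. Its arguments: {"type":"object","properties":{"plan":{"type":"array","items":{"type":"array","items":{"type":"number"}}},"force":{"type":"number"}},"required":["plan"]}

```bash
mkdir -p pics; ls
cat > h.py <<'E'
import numpy as np, cv2
from bench import read_state, camera, finish_job
from scipy.spatial.transform import Rotation as Rn
def cloud(c):
    z=c["range_z"]; v,u=np.mgrid[:z.shape[0],:z.shape[1]]
    P=np.stack([(u-c["cx"])/c["fx"]*z,(v-c["cy"])/c["fy"]*z,z],-1)
    R=cv2.Rodrigues(np.array(c["rvec"],float))[0]
    W=(P-np.array(c["tvec"],float).ravel())@R
    W[z==0]=np.nan
    return W
def proj(c,p):
    return cv2.projectPoints(np.array(p,float).reshape(-1,1,3),np.array(c["rvec"],float),np.array(c["tvec"],float),np.array([[c["fx"],0,c["cx"]],[0,c["fy"],c["cy"]],[0,0,1]],float),None)[0].reshape(-1,2)
E
python3 - <<'E'
from h import *
import pickle
for n in ("side","top","wrist"):
    c=camera(n); cv2.imwrite(f"pics/{n}0.png",c["img"]); pickle.dump(c,open(f"{n}0.pkl","wb"))
    R=cv2.Rodrigues(np.array(c["rvec"],float))[0]; print(n,c["fx"],-R.T@np.array(c["tvec"]).ravel(),R[2], (c["range_z"]>0).mean())
print(read_state())
E
```

```text
pics
side 457.9094485330053 [ 0.25216699 -1.03085659  0.96085293] [ 0.18703785  0.71908581 -0.66927756] 0.99585546875
top 482.50207688029946 [ 0.26910503 -0.10791873  1.79937888] [ 0.11677423  0.0013533  -0.99315756] 0.93425390625
wrist 319.92283408877796 [ 0.28329316 -0.56239511  0.37379974] [-0.28734739 -0.10056005 -0.95253302] 0.99600390625
{'t': 0.15, 'joints': array([-1.24801334e+00,  4.23690600e-01,  1.63051138e+00,  2.26845691e-05,
        1.08860293e+00, -1.89997889e-02]), 'joint_vel': array([ 0.0006089 , -0.00099438, -0.000938  , -0.00029307, -0.00014781,
       -0.00014184]), 'tau': array([-9.36817596e-04, -5.57771194e+01, -2.82017452e+01, -9.34966988e-05,
        4.75546316e-03,  6.84991392e-05]), 'tool_pos': array([ 0.20937365, -0.58843199,  0.23070967]), 'orientation': array([ 9.85434282e-01,  1.70055601e-01, -8.17820183e-05, -6.00669785e-04]), 'contact_force': array([ 0.35661786,  0.0781449 , -1.16946332]), 'ft_torque': array([ 0.00328838,  0.02522744, -0.015237  ]), 'grasp_force': 0.0, 'finger_gap': 0.9988755504987364}
```

View pics/side0.png

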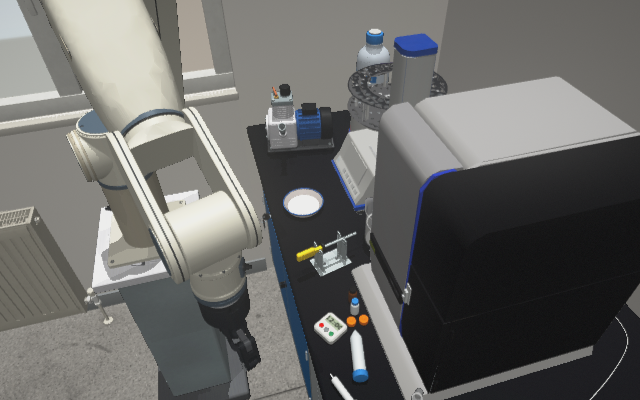

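View pics/top0.png

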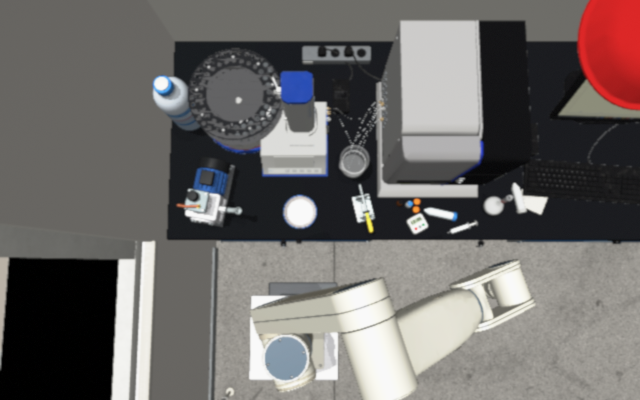

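The side view shows the compressor at (297,125), the pan at (303,202) and the rest with the yellow grip at (325,252). In the top view they are at (207,195), (300,211) and (365,208).

```bash
python3 - <<'E'
from h import *
import pickle
S=pickle.load(open("side0.pkl","rb"));T=pickle.load(open("top0.pkl","rb"))
Ws,Wt=cloud(S),cloud(T)
np.set_printoptions(precision=4,suppress=True)
for n,W,c,box in (("side",Ws,S,(255,170,345,225)),("top",Wt,T,(275,190,325,235))):
    x0,y0,x1,y1=box; w=W[y0:y1,x0:x1].reshape(-1,3); im=c["img"][y0:y1,x0:x1].reshape(-1,3).astype(int)
    m=(im.min(1)>120)
    p=w[m]; print(n,"pan mean",p.mean(0),p.min(0),p.max(0),m.sum())
    # rim blob by height
    q=w[(w[:,2]>0.012)&(w[:,2]<0.03)]; 
    A=np.c_[2*q[:,:2],np.ones(len(q))]; s=np.linalg.lstsq(A,(q[:,:2]**2).sum(1),rcond=None)[0]; print(s[:2],np.sqrt(s[2]+s[0]**2+s[1]**2),len(q))
for n,W,c,box in (("side",Ws,S,(290,228,365,280)),("top",Wt,T,(350,180,385,240))):
    x0,y0,x1,y1=box; w=W[y0:y1,x0:x1].reshape(-1,3); im=c["img"][y0:y1,x0:x1].reshape(-1,3).astype(int)
    m=(im[:,2]>150)&(im[:,0]<90)&(im[:,1]>110)
    p=w[m]; print(n,"yellow",p.mean(0),np.nanmin(p,0),np.nanmax(p,0),m.sum()); 
    d=np.linalg.svd(p[:,:2]-p[:,:2].mean(0))[2][0] if n=="top" else np.linalg.svd((p-p.mean(0))[:,:2],full_matrices=False)[2][0]
    print(d)
    q=w[(w[:,2]>0.06)&(w[:,2]<0.1)]; print("high",len(q),q.mean(0),q.min(0),q.max(0)); print(np.linalg.svd((q-q.mean(0))[:,:2],full_matrices=False)[2][0])
for n,W,c,box in (("side",Ws,S,(255,75,340,155)),("top",Wt,T,(165,150,262,230))):
    x0,y0,x1,y1=box; w=W[y0:y1,x0:x1].reshape(-1,3); q=w[(w[:,2]>0.02)&(w[:,2]<0.26)]; print(n,"comp",q.min(0),q.max(0))
    im=c["img"][y0:y1,x0:x1]; cv2.imwrite(f"pics/{n}c.png",cv2.resize(im,None,fx=6,fy=6,interpolation=2))
E
python3 - <<'E'
import cv2,numpy as np
a=cv2.imread("pics/sidec.png");b=cv2.imread("pics/topc.png")
a=cv2.resize(a,(400,376));b=cv2.resize(b,(400,330));o=np.zeros((376,800,3),np.uint8);o[:,:400]=a;o[:330,400:]=b
cv2.imwrite("pics/comp.png",o)
E
```

```text
side pan mean [nan nan nan] [nan nan nan] [nan nan nan] 1243
[ 0.4582 -0.0214] 0.059418737892605406 248
top pan mean [nan nan nan] [nan nan nan] [nan nan nan] 828
[ 0.4581 -0.0234] 0.057650502541079174 229
side yellow [ 0.4131 -0.2703  0.078 ] [ 0.3817 -0.2845 -0.0012] [ 0.4488 -0.1897  0.0863] 111
[-0.8594 -0.5113]
high 417 [ 0.4497 -0.2653  0.0744] [ 0.3795 -0.2878  0.0601] [ 0.5538 -0.2253  0.0863]
[-0.9688 -0.2478]
top yellow [ 0.4018 -0.2757  0.0706] [ 0.3804 -0.2841 -0.007 ] [ 0.4494 -0.266   0.0922] 34
[-0.9765 -0.2157]
high 173 [ 0.4539 -0.2643  0.0784] [ 0.3804 -0.3316  0.0604] [ 0.5682 -0.231   0.0922]
[-0.9804 -0.1968]
side comp [0.3957 0.099  0.02  ] [0.7318 0.4925 0.2267]
top comp [0.3986 0.1072 0.02  ] [0.6883 0.4786 0.2313]
```

View pics/comp.png

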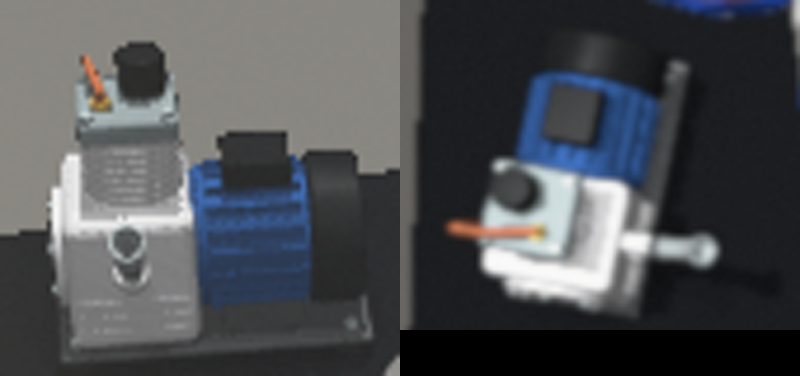

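View pics/wrist0.png

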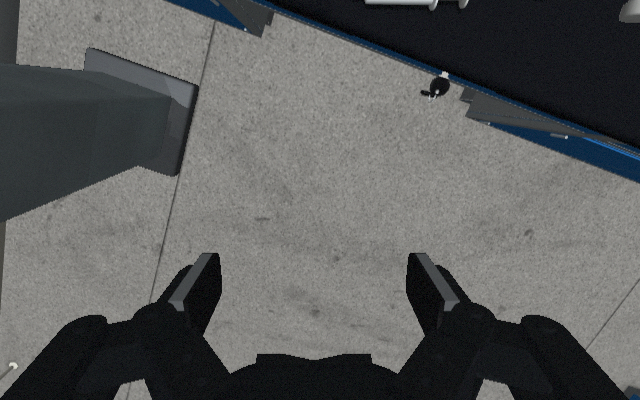

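The mouth ring is at about (282,125) in the side view and (238.5,210) in the top view. The wrist view shows only the floor and the edge of the bench. Next I triangulate the mouth and fit the compressor's yaw.

```bash
cat >> h.py <<'E'
def ray(c,uv):
    R=cv2.Rodrigues(np.array(c["rvec"],float))[0]; t=np.array(c["tvec"],float).ravel()
    d=R.T@np.array([(uv[0]-c["cx"])/c["fx"],(uv[1]-c["cy"])/c["fy"],1]); return -R.T@t, d/np.linalg.norm(d)
def tri(obs):
    A=np.zeros((3,3));b=np.zeros(3);L=[]
    for c,uv in obs:
        o,d=ray(c,uv); M=np.eye(3)-np.outer(d,d); A+=M;b+=M@o; L.append((o,M))
    p=np.linalg.solve(A,b); return p,[np.linalg.norm(M@(p-o)) for o,M in L]
E
python3 - <<'E'
from h import *
import pickle
np.set_printoptions(precision=4,suppress=True)
S=pickle.load(open("side0.pkl","rb"));T=pickle.load(open("top0.pkl","rb"))
print(tri([(S,(282,125.4)),(T,(238.5,209.9))]))
Ws,Wt=cloud(S),cloud(T)
print("depth mouth side",Ws[122:129,279:286].reshape(-1,3)[::4]); print(Wt[207:213,235:242].reshape(-1,3)[::4])
# side: crankcase wall / plate plane points
w=Ws[125:150,262:298].reshape(-1,3); q=w[(w[:,2]>.03)&(w[:,2]<.12)]
# RANSAC line in xy
best=0;rng=np.random.default_rng(0)
for _ in range(500):
    a,b=q[rng.choice(len(q),2,False),:2]; d=b-a; n=np.array([-d[1],d[0]])/(np.linalg.norm(d)+1e-9); m=abs((q[:,:2]-a)@n)<.003
    if m.sum()>best: best=m.sum();Q=q[m]
print("wall",best,len(q),Q.mean(0),np.linalg.svd((Q-Q.mean(0))[:,:2],full_matrices=False)[2][0],Q.min(0),Q.max(0))
# top of compressor pieces rectangle fit
w=Wt[150:230,165:262].reshape(-1,3); q=w[(w[:,2]>.09)&(w[:,2]<.26)&(w[:,0]<.66)&(w[:,1]>.15)].astype(np.float32); print(cv2.minAreaRect(q[:,:2]*1000))
# bench edge
print("bench edge x", [np.nanmin(Wt[:,u][(abs(Wt[:,u,2])<.02)][:,0]) for u in (260,290,330,370)])
E
```

```text
(array([0.447 , 0.1781, 0.1703]), [np.float64(0.0009462305190768876), np.float64(0.0009462305190769239)])
depth mouth side [[0.4532 0.2661 0.1279]
 [0.4666 0.2657 0.1255]
 [0.4444 0.1911 0.1718]
 [0.4681 0.2566 0.1269]
 [0.4482 0.1966 0.164 ]
 [0.4718 0.2601 0.1201]
 [0.4511 0.1967 0.1596]
 [0.4399 0.1882 0.1633]
 [0.4536 0.1938 0.1571]
 [0.4437 0.1943 0.155 ]
 [0.4554 0.1871 0.1572]
 [0.4512 0.2229 0.1318]
 [0.4573 0.181  0.157 ]]
[[ 0.4761  0.2224 -0.0051]
 [ 0.4564  0.1772  0.1671]
 [ 0.4529  0.1874  0.167 ]
 [ 0.4542  0.1757  0.156 ]
 [ 0.4521  0.1881  0.1434]
 [ 0.4498  0.1707  0.1647]
 [ 0.4476  0.1829  0.1533]
 [ 0.4421  0.1896  0.1724]
 [ 0.4444  0.1798  0.1507]
 [ 0.4396  0.1878  0.1632]
 [ 0.44    0.1747  0.1597]]
wall 326 607 [0.46   0.2609 0.072 ] [ 0.9852 -0.1715] [0.4171 0.2511 0.0303] [0.5096 0.2711 0.1196]
((527.5596923828125, 295.2578125), (235.88319396972656, 200.59849548339844), 14.94308090209961)
bench edge x [np.float64(-0.14885689897395554), np.float64(0.14916570133832446), np.float64(-0.1482345232271967), np.float64(0.3561321931435178)]
```

Call:
{"name": "carry_out", "arguments": {
  "plan": [
    [0,0.01,0.055,0.015,0,0,0],
    [0,0.01,0.055,0.015,0,0,0],
    [0,0.01,0.055,0.015,0,0,0],
    [0,0.01,0.055,0.015,0,0,0],
    [0,0.01,0.055,0,0,0,0],
    [0,0.02,0.055,0,0,0,0],
    [0,0.02,0.055,0,0,0,0],
    [0,0.02,0.055,0,0,0,0]
  ]
}}

```text
t: 1.15
tool_pos: [0.3197, -0.1471, 0.2915]
orientation: [0.986, 0.17, 0.0, 0.0]
contact_force: [0.7, 0.0, 0.2]
finger_gap: 0.996
grasp_force: 0.0
```

Run:
```python
from h import *
import pickle
c=camera("wrist"); cv2.imwrite("pics/w1.png",c["img"]); pickle.dump(c,open("w1.pkl","wb"))
print(read_state()["joints"], proj(c,[[.447,.178,.168],[.458,-.022,.02],[.45,-.265,.072]]))
```

```text
[-0.45222086 -0.0927533   2.11383774  0.00369883  1.12096031  0.77135694] [[ -91.74732676 -150.36671165]
 [ 250.82914745    6.17792037]
 [ 457.15103605   87.27907114]]
```

View pics/w1.png

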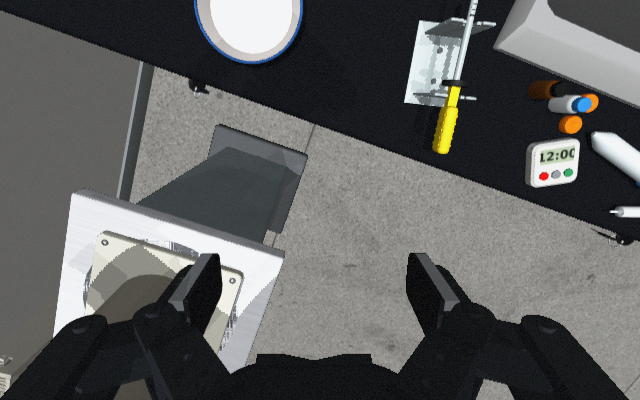

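The wrist view shows the pan at (250,20), partly cut off, the yellow grip at (446,120) with the rest at (440,60), and the timer and vials to the right. I refine the pan and dipstick positions from this view's depth and move towards the push pose.

Run:
```python
from h import *
import pickle
np.set_printoptions(precision=4,suppress=True)
c=pickle.load(open("w1.pkl","rb")); W=cloud(c)
w=W[0:75,185:310].reshape(-1,3); q=w[(w[:,2]>.015)&(w[:,2]<.03)]
A=np.c_[2*q[:,:2],np.ones(len(q))]; s=np.linalg.lstsq(A,(q[:,:2]**2).sum(1),rcond=None)[0]; print("pan",s[:2],np.sqrt(s[2]+s[0]**2+s[1]**2),len(q),q[:,2].max())
im=c["img"].astype(int); m=(im[...,2]>150)&(im[...,0]<90)&(im[...,1]>110); m[:, :420]=0; m[:,480:]=0
p=W[m]; p=p[p[:,2]>.05]; print("yellow",len(p),p.mean(0),p.min(0),p.max(0)); d=np.linalg.svd((p-p.mean(0))[:,:2],full_matrices=False)[2][0];print(d, np.degrees(np.arctan2(*d[::-1])))
print(cv2.minAreaRect((p[:,:2]*1000).astype(np.float32)))
```

```text
pan [ 0.4572 -0.0197] 0.05863183685806978 1098 0.024963146584534746
yellow 757 [ 0.4137 -0.2686  0.0821] [ 0.3799 -0.2831  0.0751] [ 0.4505 -0.2568  0.0863]
[-0.9766 -0.2149] -167.59215112106793
((414.858154296875, -268.7669677734375), (71.09986877441406, 15.402411460876465), 14.808065414428711)
```

Call:
{"name": "carry_out", "arguments": {
  "plan": [
    [0,0.02,0.01,0,0,0,10],
    [0,0.02,0.01,0,0,0,10],
    [0,0.02,0.01,0,0,0,10],
    [0,0.02,0.01,0,0,0,10],
    [0,0.02,0.01,0,0,0,10],
    [0,0.02,0,0,0,0,10],
    [0,0.018,0,0,0,0,10],
    [0,0,0,0,10,0,3]
  ]
}}

```text
t: 2.2
tool_pos: [0.4586, -0.0967, 0.2915]
orientation: [0.685, 0.723, 0.063, -0.063]
contact_force: [0.3, -0.1, -1.1]
finger_gap: 1.003
grasp_force: 0.0
```

Call:
{"name": "carry_out", "arguments": {
  "plan": [
    [0,0,0,-0.04,10,0,0],
    [0,0,0,-0.04,10,0,0],
    [0,0,0,-0.04,0,0,0],
    [0,0,0,-0.04,0,0,0],
    [0,0,0,0,0,0,0]
  ]
}}

```text
t: 2.82
tool_pos: [0.4557, -0.098, 0.1292]
orientation: [0.667, 0.698, 0.185, -0.183]
contact_force: [-0.3, 0.2, 0.2]
finger_gap: 1.006
grasp_force: 0.0
```

Call:
{"name": "carry_out", "arguments": {
  "plan": [
    [0,0,0,-0.05,0,0,0],
    [0,0,0,-0.05,0,0,0],
    [0,0.002,0,-0.024,0,0,0],
    [0,0,0,0,0,0,0]
  ]
}}

```text
t: 3.32
tool_pos: [0.4598, -0.0987, 0.0076]
orientation: [0.667, 0.699, 0.186, -0.181]
contact_force: [0.7, -0.3, 0.1]
finger_gap: 1.0
grasp_force: 0.0
```

Run:
```python
from h import *
import pickle
np.set_printoptions(precision=4,suppress=True)
c=camera("wrist"); cv2.imwrite("pics/w2.png",c["img"]); pickle.dump(c,open("w2.pkl","wb"))
s=read_state(); print(s["joints"],s["tool_pos"],s["contact_force"],Rn.from_quat(s["orientation"]).as_matrix())
```

```text
[-0.5183  0.7202  1.9459  0.6092  0.8567 -1.058 ] [ 0.4603 -0.099   0.0084] [ 0.5412  0.8021 -0.3124] [[-0.0454  0.999  -0.004 ]
 [ 0.865   0.0413  0.5   ]
 [ 0.4997  0.0193 -0.866 ]]
```

View pics/w2.png

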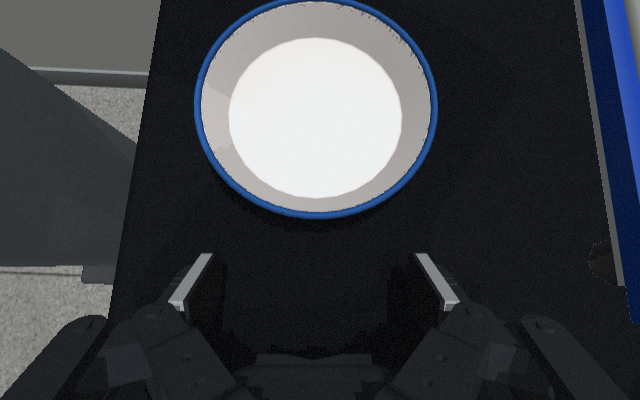

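The pan is centred between the open fingertips at (316,110), with its rim in front of them. I push.

Call:
{"name": "carry_out", "arguments": {
  "plan": [
    [0,0,0.014,0,2,0,0],
    [0,0,0.014,0,2,0,0],
    [0,0,0.014,0,2,0,0],
    [0,0,0.014,0,2,0,0],
    [0,0,0.014,0,2,0,0],
    [0,0,0.014,0,2,0,0],
    [0,0,0.007,0,1,0,0],
    [0,0,0.003,0,0,0,0]
  ]
}}

```text
t: 4.38
tool_pos: [0.4601, -0.0044, 0.008]
orientation: [0.642, 0.673, 0.265, -0.255]
contact_force: [-0.8, -5.5, 11.2]
finger_gap: 0.999
grasp_force: 5.4
```

```bash
cat > pan.py <<'E'
from h import *
import pickle,sys
np.set_printoptions(precision=4,suppress=True)
def pan(c,guess):
    W=cloud(c); im=c["img"].astype(int)
    m=(np.hypot(W[...,0]-guess[0],W[...,1]-guess[1])<.085)&(W[...,2]>.012)&(W[...,2]<.032)&(im[...,0]-im[...,2]>35)
    q=W[m]
    for _ in range(4):
        A=np.c_[2*q[:,:2],np.ones(len(q))]; s=np.linalg.lstsq(A,(q[:,:2]**2).sum(1),rcond=None)[0]; r=np.sqrt(s[2]+s[0]**2+s[1]**2)
        q=q[abs(np.hypot(*(q[:,:2]-s[:2]).T)-r)<.006]
    return s[:2],r,len(q),q[:,2].mean()
if __name__=="__main__":
    g=[float(a) for a in sys.argv[1:3]]
    for n in ("wrist","top","side"):
        c=camera(n); pickle.dump(c,open(f"{n}_l.pkl","wb")); cv2.imwrite(f"pics/{n}_l.png",c["img"])
        try: print(n,pan(c,g))
        except Exception as e: print(n,e)
    s=read_state(); print(s["tool_pos"],s["contact_force"],s["joints"])
E
python3 -c "
from pan import *
print(pan(pickle.load(open('w2.pkl','rb')),(.457,-.02)),pan(pickle.load(open('top0.pkl','rb')),(.457,-.02)),pan(pickle.load(open('side0.pkl','rb')),(.457,-.02)))"
python3 pan.py .457 .05
```

```text
(array([ 0.4579, -0.0198]), np.float64(0.060313735065276874), 4636, np.float64(0.022015854069241603)) (array([ 0.4576, -0.023 ]), np.float64(0.060984296552405066), 58, np.float64(0.021307529482713056)) (array([ 0.4585, -0.0198]), np.float64(0.06112095335256168), 96, np.float64(0.020104373306383438))
wrist (array([0.4595, 0.0304]), np.float64(0.06034731758937871), 4724, np.float64(0.022001928507899216))
top (array([0.4594, 0.0274]), np.float64(0.060445279986761476), 20, np.float64(0.023220421917273124))
side (array([0.461 , 0.0309]), np.float64(0.061268773382933114), 23, np.float64(0.020148026929042336))
[ 0.46   -0.0043  0.008 ] [ 0.6684 -4.2268  8.3144] [-0.4509  0.7934  1.9737  0.8424  0.9654 -1.2011]
```

Call:
{"name": "carry_out", "arguments": {
  "plan": [
    [0,-0.001,0.012,0,0,0,0],
    [0,-0.001,0.018,0,0,0,0],
    [0,-0.002,0.018,0,0,0,0],
    [0,-0.002,0.018,0,0,0,0],
    [0,-0.002,0.018,0,0,0,0],
    [0,-0.002,0.018,0,0,0,0],
    [0,-0.001,0.01,0,0,0,0],
    [0,-0.001,0.004,0,0,0,0]
  ]
}}

```text
t: 5.52
tool_pos: [0.448, 0.1121, 0.008]
orientation: [0.642, 0.673, 0.264, -0.255]
contact_force: [1.7, -5.5, 8.4]
finger_gap: 0.998
grasp_force: 5.0
```

```bash
python3 pan.py .447 .15
python3 - <<'E'
from h import *
import pickle
c=pickle.load(open("wrist_l.pkl","rb")); print(proj(c,[[.447,.178,.168]]))
E
```

```text
wrist (array([0.4475, 0.147 ]), np.float64(0.06033460161121799), 4717, np.float64(0.02201782238178557))
top (array([0., 0.]), np.float64(0.0), 0, np.float64(nan))
side (array([0.4403, 0.1509]), np.float64(0.052537470021236744), 13, np.float64(0.01960224676397212))
[0.4478 0.112  0.008 ] [ 0.6767 -1.1951  5.9284] [-0.2318  0.7756  2.0762  1.0708  0.8589 -1.2357]
[[ 355.04251854 -511.25972261]]pan.py:11: RuntimeWarning: Mean of empty slice.
  return s[:2],r,len(q),q[:,2].mean()
  ret = ret.dtype.type(ret / rcount)
```

View pics/wrist_l.png

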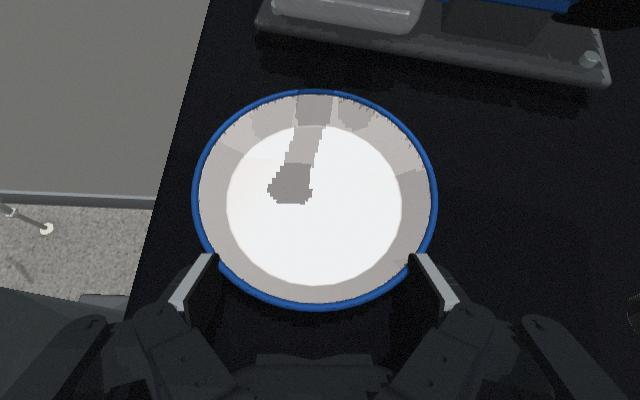

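The pan sits in the cradle with the compressor's base plate behind it, its edge running from (255,25) to (607,85). I push most of the rest, then back off and look at the mouth.

Call:
{"name": "carry_out", "arguments": {
  "plan": [
    [0,0,0.009,0,0,0,0],
    [0,0,0.009,0,0,0,0],
    [0,0,0.005,0,0,0,0],
    [0,0,0.002,0,0,0,0],
    [0,0,-0.02,0,0,0,0],
    [0,0,-0.04,0.02,0,0,0],
    [0,0,-0.02,0.06,0,0,0],
    [0,0,0,0.06,0,0,0]
  ]
}}

```text
t: 6.68
tool_pos: [0.4474, 0.0557, 0.1476]
orientation: [0.643, 0.672, 0.264, -0.256]
contact_force: [1.2, 1.0, 0.9]
finger_gap: 0.999
grasp_force: 0.0
```

Call:
{"name": "carry_out", "arguments": {
  "plan": [
    [0,0,0.01,0.06,0,0,0],
    [0,0,0.01,0.03,0,0,0],
    [0,0,0,0,0,0,0]
  ]
}}

```text
t: 7.05
tool_pos: [0.4481, 0.0771, 0.2386]
orientation: [0.641, 0.674, 0.265, -0.253]
contact_force: [0.8, -0.9, -0.2]
finger_gap: 1.001
grasp_force: 0.0
```

```bash
python3 pan.py .447 .173
python3 - <<'E'
from h import *
import pickle
c=pickle.load(open("wrist_l.pkl","rb")); pickle.dump(c,open("m1.pkl","wb")); print(proj(c,[[.447,.178,.168]]))
cv2.imwrite("pics/m1.png",c["img"])
E
```

```text
wrist (array([0.4476, 0.172 ]), np.float64(0.06057605681444958), 830, np.float64(0.0218953684687704))
top (array([0.4471, 0.1684]), np.float64(0.06075137170777455), 64, np.float64(0.02099096220995788))
side (array([0.4482, 0.1706]), np.float64(0.060831992934154956), 71, np.float64(0.020632967982538684))
[0.4468 0.0767 0.2357] [0.4325 0.0067 0.3693] [-0.3049  0.3106  2.0293  0.7683  1.206  -0.7875]
[[313.55119517 158.34074281]]
```

View pics/m1.png

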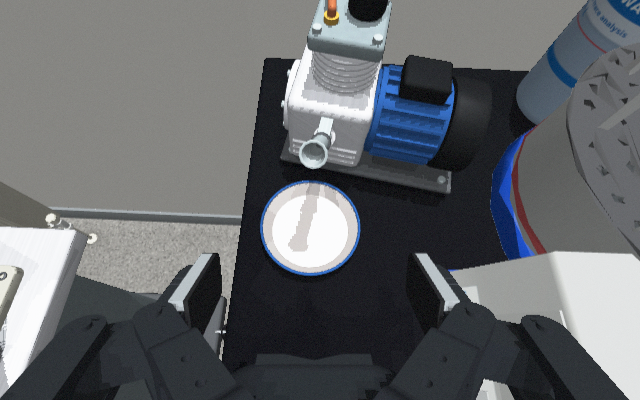

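Run:
```python
from h import *
import pickle
np.set_printoptions(precision=4,suppress=True)
c=pickle.load(open("m1.pkl","rb")); W=cloud(c)
im=cv2.resize(c["img"][125:185,285:355],None,fx=8,fy=8,interpolation=cv2.INTER_CUBIC); cv2.imwrite("pics/m1c.png",im)
# steel tube points: near mouth, z .09-.19
m=(np.hypot(W[...,0]-.447,W[...,1]-.185)<.04)&(W[...,2]>.1)&(W[...,2]<.2); q=W[m]; v,u=np.nonzero(m); print(len(q),u.min(),u.max(),v.min(),v.max(),q.min(0),q.max(0))
# wall fit, base plate edge fit
def line(q,tol=.002):
    best=0;rng=np.random.default_rng(0)
    for _ in range(800):
        a,b=q[rng.choice(len(q),2,False),:2]; d=b-a; n=np.array([-d[1],d[0]])/(np.linalg.norm(d)+1e-9); k=abs((q[:,:2]-a)@n)<tol
        if k.sum()>best: best=k.sum();Q=q[k]
    d=np.linalg.svd((Q-Q.mean(0))[:,:2],full_matrices=False)[2][0]; d*=np.sign(d[0])
    return len(Q),len(q),Q.mean(0),np.degrees(np.arctan2(d[1],d[0])),Q[:,0].min(),Q[:,0].max()
for name in ("m1.pkl","side0.pkl"):
    W=cloud(pickle.load(open(name,"rb"))); 
    for z0,z1 in((.025,.06),(.06,.125)):
        m=(W[...,0]>.38)&(W[...,0]<.54)&(W[...,1]>.22)&(W[...,1]<.30)&(W[...,2]>z0)&(W[...,2]<z1); print(name,z0,line(W[m]))
    m=(W[...,0]>.36)&(W[...,0]<.66)&(W[...,1]>.17)&(W[...,1]<.30)&(W[...,2]>.008)&(W[...,2]<.03)
    q=W[m]; # front edge: per x-bin min y
    e=[]
    for x in np.arange(.40,.64,.004):
        k=q[(q[:,0]>=x)&(q[:,0]<x+.004)]
        k=k[k[:,1]>.19]
        if len(k)>2: e.append(k[k[:,1].argmin()])
    if len(e)>5: print("plate",line(np.array(e),.003))
```

```text
765 299 329 136 168 [0.4343 0.1742 0.1202] [0.4627 0.2239 0.1748]
m1.pkl 0.025 (312, 631, array([0.4704, 0.2579, 0.0473]), np.float64(-10.489880706700294), np.float64(0.41967109214491516), np.float64(0.49946355487591976))
m1.pkl 0.06 (2142, 4322, array([0.4655, 0.2606, 0.0992]), np.float64(-9.62367423416965), np.float64(0.41679628149109654), np.float64(0.53972813126302))
plate (32, 59, array([0.5724, 0.2364, 0.0181]), np.float64(-9.901642364363953), np.float64(0.5109530081649182), np.float64(0.6321900946306184))
side0.pkl 0.025 (108, 254, array([0.4607, 0.2602, 0.0432]), np.float64(-9.261882440180534), np.float64(0.4175378864177871), np.float64(0.5076862751012112))
side0.pkl 0.06 (177, 661, array([0.4661, 0.2607, 0.0911]), np.float64(-9.446009263635094), np.float64(0.41590781068333627), np.float64(0.5394012356514012))
plate (41, 59, array([0.5156, 0.2447, 0.0179]), np.float64(-10.290656254756644), np.float64(0.40533993048564276), np.float64(0.6288928383568017))
```

View pics/m1c.png

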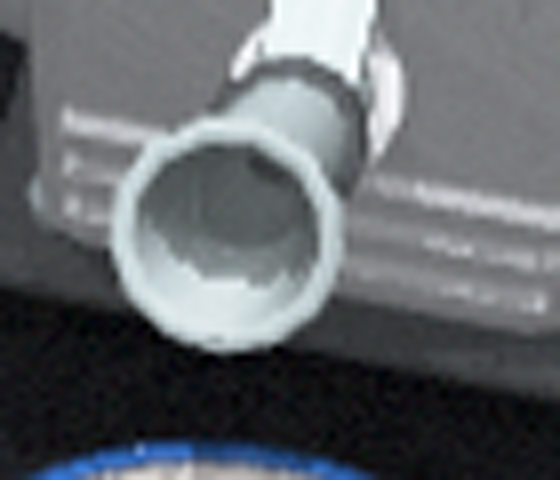

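The close crop shows the lip ring clearly: about 29 px across, centred at full-image pixel (313.1,153.9).

Run:
```python
from h import *
import pickle
from scipy.optimize import least_squares
np.set_printoptions(precision=4,suppress=True)
c=pickle.load(open("m1.pkl","rb")); W=cloud(c)
S=pickle.load(open("side0.pkl","rb"));T=pickle.load(open("top0.pkl","rb"))
print(tri([(c,(313.06,153.9)),(S,(282,125.4))]),tri([(c,(313.06,153.9)),(T,(238.5,209.9))]))
yaw=np.radians(-9.8); n=np.array([np.sin(yaw),-np.cos(yaw),1])/np.sqrt(2); ex=np.array([np.cos(yaw),np.sin(yaw),0]); ey=np.cross(n,ex)
pts=[]
for a in np.arange(0,2*np.pi,.05):
  for s in (12.6,13.3,13.9):  # px radii across lip
    u=313.06+s*np.cos(a);v=153.9+s*np.sin(a); pts.append(W[int(round(v)),int(round(u))])
P=np.array(pts); P=P[P@n>np.median(P@n)-.004]; d=P@n; print("lip plane offset",np.median(d),d.std(),len(P))
Q=P-P.mean(0); print("normal",np.linalg.svd(Q[abs(d-np.median(d))<.003],full_matrices=False)[2][2],n)
o,r=ray(c,(313.06,153.9)); t=(np.median(d)-o@n)/(r@n); M=o+t*r; print("mouth by depth plane",M)
print("pan rim from m1, tube shadow ok; proj check",proj(S,[M]),proj(T,[M]))
print("wall check: mouth->wall dist", (np.array([.4655,.2606])-M[:2])@np.array([-np.sin(yaw),np.cos(yaw)]))
```

```text
(array([0.4475, 0.1818, 0.1682]), [np.float64(0.0011080147674806175), np.float64(0.001108014767480646)]) (array([0.4459, 0.1773, 0.1756]), [np.float64(0.0004498745568430363), np.float64(0.0004498745568429746)])
lip plane offset -0.06440913002845264 0.0006555309781464015 374
normal [ 0.1296  0.6889 -0.7132] [-0.1204 -0.6968  0.7071]
mouth by depth plane [0.4464 0.1837 0.1659]
pan rim from m1, tube shadow ok; proj check [[281.2578 125.7257]] [[237.1099 209.9324]]
wall check: mouth->wall dist 0.0790509405935492
```

The lip depth plane puts the mouth at (0.446, 0.184, 0.166), with the wall distance 79 mm against 77 expected. The pan is at (0.448, 0.172), so it needs about 12 mm more.

Call:
{"name": "carry_out", "arguments": {
  "plan": [
    [0,0,-0.02,-0.06,0,0,0],
    [0,0,0,-0.06,0,0,0],
    [0,0,0,-0.06,0,0,0],
    [0,0,0.02,-0.048,0,0,0],
    [0,0,0.035,0,0,0,0],
    [0,0,0.02,0,0,0,0],
    [0,0,0.01,0,0,0,0],
    [0,0,0.007,0,0,0,0]
  ]
}}

```text
t: 8.2
tool_pos: [0.447, 0.1488, 0.0087]
orientation: [0.643, 0.673, 0.263, -0.255]
contact_force: [0.1, -1.3, 0.6]
finger_gap: 0.999
grasp_force: 0.6
```

```bash
python3 pan.py .447 .182 2>/dev/null
```

```text
wrist (array([0.4463, 0.1855]), np.float64(0.06034821214366646), 4710, np.float64(0.021991662584826818))
top (array([0., 0.]), np.float64(0.0), 0, np.float64(nan))
side (array([0.4394, 0.1883]), np.float64(0.05246487057145686), 12, np.float64(0.02060204247306925))
[0.4475 0.1485 0.0093] [ 0.7798 -0.2827  0.235 ] [-0.152   0.7697  2.09    1.1431  0.8332 -1.2306]
```

The pan is within 2 mm of under the mouth. I retreat and swing to the dipstick. I keep the 43° tilt so that the tool will be upright during insertion.

Call:
{"name": "carry_out", "arguments": {
  "plan": [
    [0,0,-0.03,0,0,0,0],
    [0,0,-0.05,0.03,0,0,0],
    [0,0,-0.03,0.06,0,0,0],
    [0,0,-0.03,0.06,0,0,-5],
    [0,-0.01,-0.05,0.05,0,0,-10],
    [0,-0.01,-0.05,0,0,0,-10],
    [0,-0.01,-0.05,0,0,0,-10],
    [0,-0.01,-0.05,0,0,0,-10]
  ]
}}

```text
t: 9.35
tool_pos: [0.4079, -0.1835, 0.1954]
orientation: [0.852, 0.373, 0.341, -0.133]
contact_force: [0.9, -0.6, -0.3]
finger_gap: 0.999
grasp_force: 0.0
```

Call:
{"name": "carry_out", "arguments": {
  "plan": [
    [0,0,-0.04,0,0,0,-10],
    [0,0,-0.03,0,0,0,-10],
    [0,0,-0.02,0,0,0,-10],
    [0,0,-0.01,0,0,0,-10],
    [0,0,0,0,0,0,-4],
    [0,0,0,0,0,0,0]
  ]
}}

```text
t: 10.1
tool_pos: [0.4082, -0.2805, 0.1951]
orientation: [0.93, 0.03, 0.366, 0.003]
contact_force: [-0.1, -0.1, -0.5]
finger_gap: 1.002
grasp_force: 0.0
```

Run:
```python
from h import *
import pickle
np.set_printoptions(precision=4,suppress=True)
c=camera("wrist"); cv2.imwrite("pics/w3.png",c["img"]); pickle.dump(c,open("w3.pkl","wb"))
s=read_state(); print(s["joints"],s["tool_pos"],"\n",Rn.from_quat(s["orientation"]).as_matrix()); print(proj(c,[[.414,-.269,.072],[.564,-.23,.072]]))
```

```text
[-0.9869  0.2487  2.2876  1.3688  0.6314 -0.6553] [ 0.4086 -0.2811  0.1952] 
 [[ 0.7293  0.0545  0.682 ]
 [ 0.0589 -0.9981  0.0168]
 [ 0.6816  0.0279 -0.7312]]
[[296.5439 285.4212]
 [270.557  137.7249]]
```

View pics/w3.png

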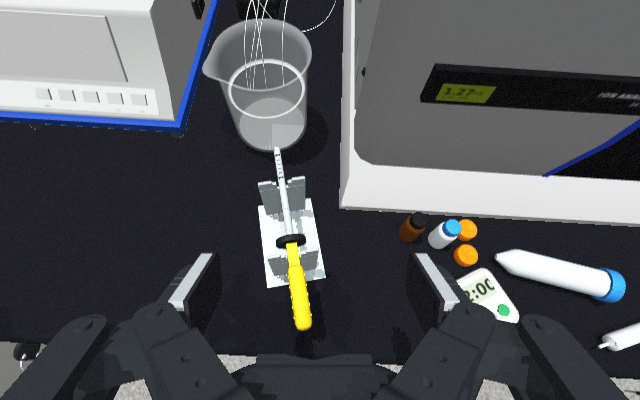

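The wrist view shows the stick from its tip at (277,149) to the collar at (291,240), with the yellow grip between (292,245) and (303,328). A beaker stands just beyond the tip. I measure the stick's axis.

Run:
```python
from h import *
import pickle
np.set_printoptions(precision=4,suppress=True)
c=pickle.load(open("w3.pkl","rb")); W=cloud(c); im=c["img"].astype(int)
m=(im[...,2]>150)&(im[...,0]<90)&(im[...,1]>110); m[:,:270]=0; m[:,330:]=0; m[:238]=0
p=W[m]; ok=np.isfinite(p).all(1)&(p[:,2]>.06); v,u=np.nonzero(m); p=p[ok];u=u[ok];v=v[ok]
print(len(p),p.mean(0),p.min(0),p.max(0),u.min(),u.max(),v.min(),v.max()); t=p[p[:,2]>.078]
print("top face",t.mean(0),t.min(0),t.max(0),cv2.minAreaRect((t[:,:2]*1000).astype(np.float32)))
d=np.linalg.svd((t-t.mean(0)),full_matrices=False)[2][0];d*=np.sign(d[0]); print("dir",d,np.degrees(np.arctan2(d[1],d[0])))
for uv in ((277,149),(291,240)):
    o,r=ray(c,uv); print(uv,o+(.072-o[2])/r[2]*r)
# rod: points z .065-.085 beyond collar narrow
q=W[145:232,265:300].reshape(-1,3); q=q[(q[:,2]>.071)&(q[:,2]<.079)]; print("rod",len(q),q[:,2].mean())
best=0;rng=np.random.default_rng(0)
for _ in range(800):
    a,b=q[rng.choice(len(q),2,False),:2]; dd=b-a
    if np.linalg.norm(dd)<.04: continue
    n=np.array([-dd[1],dd[0]])/np.linalg.norm(dd); k=abs((q[:,:2]-a)@n)<.003
    if k.sum()>best: best=k.sum();Q=q[k]
d=np.linalg.svd((Q-Q.mean(0)),full_matrices=False)[2][0];d*=np.sign(d[0]);print(best,Q.mean(0),d,np.degrees(np.arctan2(d[1],d[0])),Q.min(0),Q.max(0))
w1=pickle.load(open("w1.pkl","rb"))
```

```text
1308 [ 0.4104 -0.2705  0.0823] [ 0.3795 -0.2829  0.075 ] [ 0.4505 -0.2571  0.0868] 286 311 242 329
top face [ 0.4056 -0.2717  0.0832] [ 0.3795 -0.2829  0.078 ] [ 0.4503 -0.2573  0.0868] ((414.64361572265625, -269.6681213378906), (71.70722961425781, 14.498016357421875), 12.950444221496582)
dir [ 0.9721  0.2315 -0.0373] 13.39457873219034
(277, 149) [ 0.5504 -0.2382  0.072 ]
(291, 240) [ 0.4538 -0.2609  0.072 ]
rod 715 0.07528819520266919
533 [ 0.5029 -0.2486  0.0755] [0.9736 0.2283 0.0011] 13.194327869703534 [ 0.4606 -0.2612  0.0729] [ 0.5509 -0.2355  0.0777]
```

```bash
cat >> h.py <<'E'
def toolR(az,tilt):
    a,b=np.radians([az,tilt]); t=np.array([np.cos(a),np.sin(a),0]);u=np.array([0,0,1.])
    x=np.cos(b)*t+np.sin(b)*u; z=np.sin(b)*t-np.cos(b)*u; return np.c_[x,np.cross(z,x),z]
def todo(pos,az,tilt):
    s=read_state(); R=Rn.from_quat(s["orientation"]).as_matrix()
    return np.round(np.array(pos)-s["tool_pos"],4), np.round(np.degrees(Rn.from_matrix(toolR(az,tilt)@R.T).as_rotvec()),2)
E
python3 -c "
from h import *
print(todo([.4176,-.268,.058],13.2,43))"
```

```text
(array([ 0.009 ,  0.0131, -0.1372]), array([ 1.58,  0.22, 10.07]))
```

Call:
{"name": "carry_out", "arguments": {
  "plan": [
    [0,0.009,0.013,-0.02,1.6,0.2,10],
    [0,0,0,-0.045,0,0,0],
    [0,0,0,-0.045,0,0,0],
    [0,0,0,-0.02,0,0,0],
    [0,0,0,-0.007,0,0,0],
    [0,0,0,0,0,0,0]
  ]
}}

```text
t: 10.9
tool_pos: [0.4179, -0.2684, 0.0579]
orientation: [0.924, 0.106, 0.364, -0.042]
contact_force: [1.6, -0.9, -0.4]
finger_gap: 1.002
grasp_force: 0.0
```

Run:
```python
from h import *
import pickle
c=camera("wrist"); cv2.imwrite("pics/w4.png",c["img"]); pickle.dump(c,open("w4.pkl","wb"))
print(read_state()["contact_force"],todo([.4176,-.268,.058],13.2,43))
```

```text
[-0.44425141  0.14918429  0.08485055] (array([-0.0004,  0.0005, -0.0004]), array([-0.02,  0.04,  0.13]))
```

View pics/w4.png

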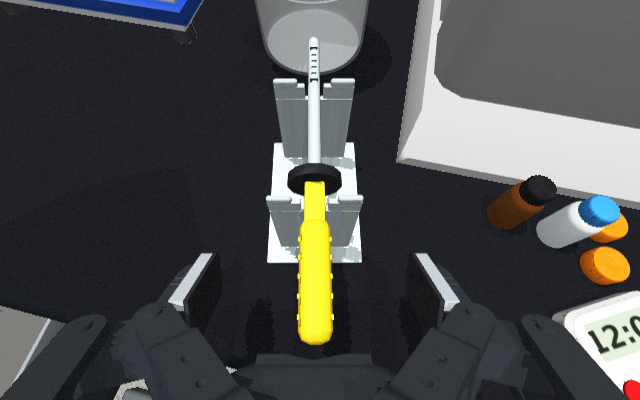

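The grip lies centred between the open pads at (315,280), clear of everything. I close.

Call:
{"name": "carry_out", "arguments": {
  "plan": [
    [120,0,0,0,0,0,0],
    [230,0,0,0,0,0,0],
    [255,0,0,0,0,0,0],
    [255,0,0,0,0,0,0],
    [255,0,0,0,0,0,0],
    [255,0,0,0,0,0,0]
  ],
  "force": 70
}}

```text
t: 11.7
tool_pos: [0.4179, -0.268, 0.0581]
orientation: [0.924, 0.106, 0.364, -0.042]
contact_force: [-2.6, -0.4, 3.3]
finger_gap: 0.152
grasp_force: 68.9
```

Call:
{"name": "carry_out", "arguments": {
  "plan": [
    [255,0,0,0.01,0,0,0],
    [255,0,0,0.02,0,0,0],
    [255,0,0,0.03,0,0,0],
    [255,-0.015,-0.003,0.03,0,0,0],
    [255,-0.015,-0.003,0.04,0,0,0],
    [255,0,0,0.04,0,0,0],
    [255,0,0,0,0,0,0]
  ]
}}

```text
t: 12.58
tool_pos: [0.3882, -0.2753, 0.2303]
orientation: [0.924, 0.107, 0.365, -0.039]
contact_force: [0.0, 0.2, -0.8]
finger_gap: 0.154
grasp_force: 68.5
```

Run:
```python
from h import *
import pickle
c=camera("wrist"); cv2.imwrite("pics/w5.png",c["img"]); pickle.dump(c,open("w5.pkl","wb"))
s=read_state(); print(s["contact_force"],s["finger_gap"],s["grasp_force"],s["tool_pos"],s["joints"])
```

```text
[-0.50420674 -0.12512971 -1.00636565] 0.1507216198919566 68.4649121761322 [ 0.38782269 -0.27448988  0.22872835] [-1.07298419  0.19654565  2.22585559  1.08908843  0.83524112 -0.54739707]
```

View pics/w5.png

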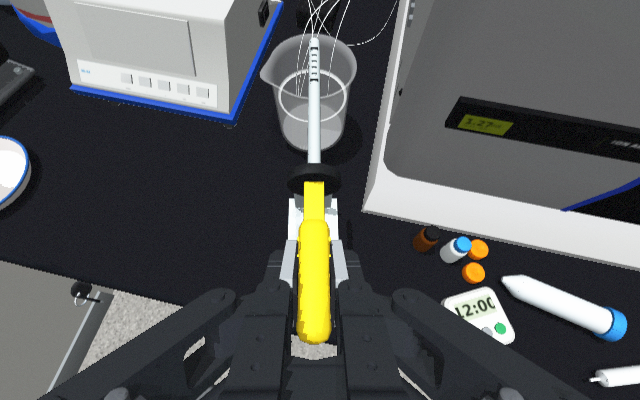

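The stick is held straight, from its tip at (314,40) to the collar at (315,177), unchanged since the grasp and clear of the rest. I take the rest of the measurements numerically, without viewing more pictures.

```bash
cat > stick.py <<'E'
from h import *
def stick(c):
    """rod centre-line direction and tip, in the tool frame"""
    s=read_state(); R=Rn.from_quat(s["orientation"]).as_matrix()
    W=cloud(c); L=(W-s["tool_pos"])@R   # tool coords
    # expected (43 deg grasp): origin ~50mm ahead of grasp along e
    e=np.array([np.cos(np.radians(43)),0,np.sin(np.radians(43))]); f=np.array([-e[2],0,e[0]])
    G=L-np.array([0,0,-.019]); a=G@e; b=G@f
    m=(abs(L[...,1])<.012)&(a>.058)&(a<.16)&(abs(b)<.012); q=L[m]
    for _ in range(3):
        o=np.median(q,0); d=np.linalg.svd(q-q.mean(0),full_matrices=False)[2][0]; d*=np.sign(d@e); r=(q-q.mean(0)); r-=np.outer(r@d,d); q=q[np.linalg.norm(r,axis=1)<.005]
    h=q@d; tip=q.mean(0)+d*(h.max()-q.mean(0)@d)
    # camera sees near surface: push 3.2 mm along viewing side (-f is up in tool frame)
    v=-(R.T@(cv2.Rodrigues(np.array(c["rvec"],float))[0][2])); v=v-v@d*d; v/=np.linalg.norm(v)
    return d,tip-v*.003,len(q),(h.max()-h.min()),R,s["tool_pos"]
E
cat > plan.py <<'E'
from stick import *
import pickle
np.set_printoptions(precision=4,suppress=True)
if __name__=="__main__":
    c=camera("wrist"); d,tip,n,l,R,p=stick(c); print("d",d,"tip",tip,n,l,"world tip",p+R@tip, "world dir",R@d)
    ang=np.degrees(np.arctan2(d[2],d[0])); print("angle from tool x",ang,"sideways deg",np.degrees(np.arcsin(d[1])))
E
python3 plan.py
```

```text
d [0.7328 0.0003 0.6805] tip [0.1107 0.0009 0.0823] 1486 0.09193996371238727 world tip [ 0.5213 -0.2437  0.2429] world dir [0.9742 0.2258 0.0018]
angle from tool x 42.88232453821638 sideways deg 0.015747645821732593
```

```bash
cat > tgt.py <<'E'
from h import *
import sys
np.set_printoptions(precision=4,suppress=True)
M=np.array([.4464,.1837,.1659]); YAW=-9.8
TIP=np.array([.1107,.0004,.0823]); 
def n_(): y=np.radians(YAW); return np.array([np.sin(y),-np.cos(y),1])/np.sqrt(2)
def pre(depth,az=80.2,tilt=-2.1): # depth<0: tip outside
    return M-n_()*depth-toolR(az,tilt)@TIP
if __name__=="__main__":
    for d in [float(a)/1000 for a in sys.argv[1:]]:
        p=pre(d); print(d,p,todo(p,80.2,-2.1)); 
    s=read_state(); R=Rn.from_quat(s["orientation"]).as_matrix(); print(s["tool_pos"],"tip",s["tool_pos"]+R@TIP,s["joints"])
E
python3 tgt.py -60 0 100; python3 -c "
from h import *
print(todo([.40,.05,.29],80.2,43))"
```

```text
-0.06 [0.4205 0.0359 0.2946] (array([0.0329, 0.3098, 0.067 ]), array([-34.64,  32.71,  63.47]))
0.0 [0.4277 0.0777 0.2522] (array([0.0401, 0.3516, 0.0246]), array([-34.64,  32.71,  63.47]))
0.1 [0.4397 0.1474 0.1815] (array([ 0.0522,  0.4213, -0.0462]), array([-34.64,  32.71,  63.47]))
[ 0.3876 -0.2738  0.2276] tip [ 0.5212 -0.2432  0.2429] [-1.0728  0.1985  2.2267  1.0893  0.8352 -0.5477]
(array([0.0124, 0.3238, 0.0624]), array([ 1.000e-02, -2.000e-02,  6.713e+01]))
```

Call:
{"name": "carry_out", "arguments": {
  "plan": [
    [255,0.002,0.03,0.02,0,0,6],
    [255,0.004,0.045,0.02,0,0,10],
    [255,0.005,0.045,0.02,0,0,10],
    [255,0.005,0.045,0.015,0,0,10],
    [255,0.005,0.045,0.01,0,0,10],
    [255,0.005,0.045,0,0,0,10],
    [255,0.005,0.035,0,0,0,9],
    [255,0.002,0,0,0,0,2]
  ]
}}

```text
t: 13.68
tool_pos: [0.4206, 0.0181, 0.3113]
orientation: [0.711, 0.6, 0.279, -0.238]
contact_force: [-0.9, -0.3, -1.5]
finger_gap: 0.153
grasp_force: 68.5
```

```bash
python3 tgt.py -60; python3 plan.py
```

```text
-0.06 [0.4205 0.0359 0.2946] (array([-0.0001,  0.0178, -0.0166]), array([-44.58,   7.4 ,  -0.1 ]))
[0.4206 0.0181 0.3113] tip [0.4439 0.1532 0.3268] [-0.4731  0.1319  2.0438  0.7354  1.3243 -0.6246]
d [ 0.7309 -0.0013  0.6825] tip [ 0.1101 -0.0004  0.0836] 1490 0.09219916246321418 world tip [0.4438 0.1525 0.3255] world dir [0.1668 0.986  0.0002]
angle from tool x 43.04189352054037 sideways deg -0.07201537283700082
```

Call:
{"name": "carry_out", "arguments": {
  "plan": [
    [255,0,0.003,-0.003,-9,1.5,0],
    [255,0,0.003,-0.003,-9,1.5,0],
    [255,0,0.003,-0.003,-9,1.5,0],
    [255,0,0.003,-0.003,-9,1.5,0],
    [255,0,0.003,-0.003,-8.6,1.4,-0.1],
    [255,0,0.003,-0.002,0,0,0],
    [255,0,0,0,0,0,0]
  ]
}}

```text
t: 14.6
tool_pos: [0.42, 0.0337, 0.2949]
orientation: [0.766, 0.643, -0.013, 0.013]
contact_force: [-0.6, 0.3, -1.1]
finger_gap: 0.157
grasp_force: 68.5
```

```bash
python3 tgt.py -60 -15; python3 plan.py
python3 - <<'E'
from h import *
from tgt import M,n_
import pickle
np.set_printoptions(precision=4,suppress=True)
c=camera("wrist"); pickle.dump(c,open("w6.pkl","wb")); print(proj(c,[M,M+.013*n_()])) 
W=cloud(c); d=W-M
k=(np.linalg.norm(d,axis=-1)<.02)&(abs(d@n_())<.004); v,u=np.nonzero(k); q=W[k]
print(len(q)); 
if len(q)>20: print((q@n_()).mean()-M@n_(), cv2.fitEllipse(np.c_[u,v][cv2.convexHull(np.c_[u,v].astype(np.int32),returnPoints=False).ravel()].astype(np.float32)), np.linalg.svd(q-q.mean(0),full_matrices=False)[2][2])
E
```

```text
-0.06 [0.4205 0.0359 0.2946] (array([ 0.0005,  0.0022, -0.0002]), array([0.04, 0.19, 0.15]))
-0.015 [0.4259 0.0673 0.2628] (array([ 0.0059,  0.0335, -0.0321]), array([0.04, 0.19, 0.15]))
[0.42   0.0337 0.2949] tip [0.4393 0.1396 0.2086] [ 0.078   0.0344  1.9834 -0.0403  1.13    0.269 ]
d [ 0.7317 -0.0008  0.6816] tip [0.1094 0.0002 0.0828] 1478 0.0914480692429426 world tip [0.4391 0.1379 0.2083] world dir [ 0.1247  0.6949 -0.7082]
angle from tool x 42.970072975185126 sideways deg -0.04392933279853028
[[311.844  -23.8375]
 [311.9086 -12.424 ]]
0
```

Call:
{"name": "carry_out", "arguments": {
  "plan": [
    [255,0.002,0.012,-0.012,0,0.2,0.1],
    [255,0.002,0.012,-0.012,0,0,0],
    [255,0.002,0.0095,-0.008,0,0,0],
    [255,0.001,0.007,-0.007,0,0,0],
    [255,0.001,0.004,-0.004,0,0,0],
    [255,0,0,0,0,0,0]
  ]
}}

```text
t: 15.45
tool_pos: [0.4287, 0.0788, 0.2526]
orientation: [0.765, 0.644, -0.014, 0.013]
contact_force: [-0.4, -0.6, -1.5]
finger_gap: 0.151
grasp_force: 68.4
```

```bash
python3 tgt.py 0 20; python3 -c "
from h import *
import pickle
s=read_state();print(s['contact_force'],s['ft_torque'],s['grasp_force'])
np.set_printoptions(precision=4,suppress=True)
c=camera('side');pickle.dump(c,open('s6.pkl','wb'))
from tgt import *
R=Rn.from_quat(s['orientation']).as_matrix(); print(proj(c,[M,s['tool_pos']+R@TIP]))
W=cloud(c); k=(np.linalg.norm(W-M,axis=-1)<.05); print(k.sum())
"
```

```text
0.0 [0.4277 0.0777 0.2522] (array([-0.001 , -0.001 , -0.0004]), array([ 0.17,  0.09, -0.01]))
0.02 [0.4301 0.0917 0.2381] (array([ 0.0014,  0.0129, -0.0146]), array([ 0.17,  0.09, -0.01]))
[0.4287 0.0788 0.2526] tip [0.4475 0.1845 0.166 ] [ 0.1804  0.1164  2.0011 -0.0438  1.0361  0.374 ]
[-0.38289988 -0.57610361 -1.51021896] [ 0.00041561  0.02005825 -0.01856943] 68.44612240791321
[[281.2434 125.7203]
 [281.5427 125.4905]]
50
```

Call:
{"name": "carry_out", "arguments": {
  "plan": [
    [255,0,0.004,-0.005,0,0,0],
    [255,0.001,0.004,-0.004,0,0,0],
    [255,0,0.004,-0.004,0,0,0],
    [255,0,0,0,0,0,0]
  ]
}}

```text
t: 16.0
tool_pos: [0.4295, 0.0907, 0.2395]
orientation: [0.765, 0.644, -0.014, 0.013]
contact_force: [-0.6, 0.0, -1.0]
finger_gap: 0.15
grasp_force: 68.4
```

```bash
python3 tgt.py 17 30; python3 -c "
from h import *
s=read_state();print(s['contact_force'],s['ft_torque'],s['grasp_force'])"
```

```text
0.017 [0.4297 0.0896 0.2402] (array([ 0.0002, -0.0011,  0.0007]), array([0.17, 0.08, 0.01]))
0.03 [0.4313 0.0986 0.231 ] (array([ 0.0018,  0.0079, -0.0085]), array([0.17, 0.08, 0.01]))
[0.4295 0.0907 0.2395] tip [0.4484 0.1964 0.1529] [ 0.2066  0.1406  2.0078 -0.0442  1.0065  0.4017]
[-0.64352411  0.01444063 -1.0242902 ] [-0.00420589  0.0108379  -0.0098293 ] 68.44513893127441
```

Call:
{"name": "carry_out", "arguments": {
  "plan": [
    [255,0.0005,0.0026,-0.0028,0.1,0.1,0],
    [255,0.0005,0.0026,-0.0028,0,0,0],
    [255,0.0005,0.0026,-0.0028,0,0,0],
    [255,0.0005,0.0028,-0.0028,0,0,0],
    [255,0,0,0,0,0,0]
  ]
}}

```text
t: 16.62
tool_pos: [0.4316, 0.1012, 0.2284]
orientation: [0.765, 0.644, -0.014, 0.012]
contact_force: [-0.6, -0.6, -1.4]
finger_gap: 0.153
grasp_force: 68.5
```

```bash
python3 tgt.py 35 60; python3 -c "
from h import *
s=read_state();print(s['contact_force'],s['ft_torque'],s['grasp_force'])"; python3 plan.py
```

```text
0.035 [0.4319 0.1021 0.2275] (array([ 0.0003,  0.0009, -0.001 ]), array([ 0.07, -0.01,  0.02]))
0.06 [0.4349 0.1195 0.2098] (array([ 0.0033,  0.0183, -0.0186]), array([ 0.07, -0.01,  0.02]))
[0.4316 0.1012 0.2284] tip [0.4504 0.2071 0.142 ] [ 0.2273  0.1644  2.009  -0.042   0.9832  0.4222]
[-0.60442807 -0.57531397 -1.39559546] [-0.01709538  0.04569827 -0.01903287] 68.45131874084473
d [ 0.7791 -0.007   0.6269] tip [ 0.1211 -0.0001  0.0861] 1542 0.10220522595709176 world tip [0.4517 0.2172 0.1379] world dir [ 0.122   0.7449 -0.656 ]
angle from tool x 38.823059003645554 sideways deg -0.4010706648302303
```

The tip is 34 mm down the bore with no contact force. I go on.

Call:
{"name": "carry_out", "arguments": {
  "plan": [
    [255,0.0007,0.0042,-0.0043,0,0,0],
    [255,0.0007,0.0042,-0.0043,0,0,0],
    [255,0.0007,0.0042,-0.0043,0,0,0],
    [255,0.0007,0.0042,-0.0043,0,0,0],
    [255,0.0007,0.0042,-0.0043,0,0,0],
    [255,0.0007,0.0042,-0.0043,0,0,0],
    [255,0,0,0,0,0,0]
  ]
}}

```text
t: 17.55
tool_pos: [0.4358, 0.1265, 0.2025]
orientation: [0.765, 0.644, -0.015, 0.012]
contact_force: [-0.1, 0.7, -1.0]
finger_gap: 0.148
grasp_force: 68.5
```

```bash
python3 tgt.py 70 90; python3 -c "
from h import *
s=read_state();print(s['contact_force'],s['ft_torque'],s['grasp_force'])"
```

```text
0.07 [0.4361 0.1265 0.2027] (array([ 0.0003, -0.    ,  0.0002]), array([ 0.08, -0.02,  0.01]))
0.09 [0.4385 0.1404 0.1886] (array([ 0.0027,  0.0139, -0.0139]), array([ 0.08, -0.02,  0.01]))
[0.4358 0.1265 0.2025] tip [0.4545 0.2324 0.1161] [ 0.279   0.2206  2.0102 -0.0428  0.9277  0.4761]
[-0.07554602  0.73357124 -0.96424961] [ 0.00311894 -0.01007056  0.02957712] 68.45075011253357
```

Call:
{"name": "carry_out", "arguments": {
  "plan": [
    [255,0.001,0.0042,-0.0042,0,0,0],
    [255,0.0008,0.0042,-0.0042,0,0,0],
    [255,0.0007,0.0042,-0.0042,0,0,0],
    [255,0.0005,0.0028,-0.0028,0,0,0],
    [255,0.0003,0.0014,-0.0014,0,0,0],
    [255,0,0,0,0,0,0]
  ]
}}

```text
t: 18.3
tool_pos: [0.4392, 0.1431, 0.186]
orientation: [0.765, 0.644, -0.014, 0.012]
contact_force: [-0.2, 0.4, -0.5]
finger_gap: 0.151
grasp_force: 68.5
```

Call:
{"name": "carry_out", "arguments": {
  "plan": [
    [255,0.0003,0.0014,-0.0014,0,0,0],
    [255,0.0003,0.0014,-0.0014,0,0,0],
    [255,0,0,0,0,0,0]
  ]
}}

```text
t: 18.68
tool_pos: [0.4398, 0.1459, 0.1832]
orientation: [0.765, 0.644, -0.014, 0.012]
contact_force: [0.7, 0.7, -0.6]
finger_gap: 0.153
grasp_force: 68.5
```

```bash
python3 tgt.py 100 ; python3 -c "
from h import *
s=read_state();print(s['contact_force'],s['ft_torque'],s['grasp_force'])"
```

```text
0.1 [0.4397 0.1474 0.1815] (array([-0.0001,  0.0015, -0.0017]), array([0.07, 0.02, 0.03]))
[0.4398 0.1459 0.1832] tip [0.4586 0.2518 0.0968] [ 0.3164  0.2656  2.0056 -0.0433  0.8882  0.5156]
[ 0.73735176  0.74086001 -0.60467676] [-0.02927554  0.02703901 -0.00297184] 68.45131516456604
```

Nearly seated. I go down in 1 mm steps until the force rises.

Call:
{"name": "carry_out", "arguments": {
  "plan": [
    [255,0.0001,0.0007,-0.0007,0,0,0],
    [255,0.0001,0.0007,-0.0007,0,0,0],
    [255,0,0,0,0,0,0]
  ]
}}

```text
t: 19.05
tool_pos: [0.44, 0.1468, 0.1823]
orientation: [0.765, 0.644, -0.015, 0.013]
contact_force: [-1.4, -4.1, 4.3]
finger_gap: 0.157
grasp_force: 69.5
```

Call:
{"name": "carry_out", "arguments": {
  "plan": [
    [255,0.0001,0.0007,-0.0007,0,0,0],
    [255,0.0001,0.0007,-0.0007,0,0,0],
    [255,0,0,0,0,0,0]
  ]
}}

```text
t: 19.42
tool_pos: [0.4401, 0.1469, 0.1822]
orientation: [0.765, 0.644, -0.015, 0.014]
contact_force: [-5.9, -14.4, 23.0]
finger_gap: 0.149
grasp_force: 72.0
```

It stopped with about 28 N along the axis at the expected depth, so the collar is seated. I draw it out along the tube axis.

Call:
{"name": "carry_out", "arguments": {
  "plan": [
    [255,-0.0004,-0.002,0.002,0,0,0],
    [255,-0.001,-0.0056,0.0057,0,0,0],
    [255,-0.0014,-0.0084,0.0085,0,0,0],
    [255,-0.0018,-0.0105,0.0106,0,0,0],
    [255,-0.0018,-0.0105,0.0106,0,0,0],
    [255,-0.0018,-0.0105,0.0106,0,0,0],
    [255,-0.0018,-0.0105,0.0106,0,0,0],
    [255,0,0,0,0,0,0]
  ]
}}

```text
t: 20.42
tool_pos: [0.4307, 0.0901, 0.2401]
orientation: [0.765, 0.643, -0.013, 0.013]
contact_force: [-0.0, 0.2, -1.7]
finger_gap: 0.154
grasp_force: 68.5
```

```bash
python3 tgt.py 20 -50; python3 -c "
from h import *
s=read_state();print(s['contact_force'],s['ft_torque'],s['grasp_force'])"
```

```text
0.02 [0.4301 0.0917 0.2381] (array([-0.0006,  0.0016, -0.002 ]), array([0.04, 0.13, 0.1 ]))
-0.05 [0.4217 0.0429 0.2876] (array([-0.009 , -0.0472,  0.0475]), array([0.04, 0.13, 0.1 ]))
[0.4307 0.0901 0.2401] tip [0.4498 0.196  0.1537] [ 0.2033  0.1407  2.006  -0.0418  1.0067  0.3987]
[-0.03685497  0.21644585 -1.66055919] [ 0.01165813 -0.04091059 -0.01297847] 68.47763299942017
```

Call:
{"name": "carry_out", "arguments": {
  "plan": [
    [255,-0.002,-0.0125,0.0125,0,0,0],
    [255,-0.002,-0.014,0.014,0,0,0],
    [255,-0.002,-0.014,0.014,0,0,0],
    [255,-0.002,-0.014,0.014,0,0,0],
    [255,-0.002,-0.01,0,9,-1.5,0],
    [255,-0.002,-0.01,0,9,-1.5,0],
    [255,-0.002,-0.01,0,9,-1.5,0],
    [255,-0.002,-0.01,0,9,-1.5,0]
  ]
}}

```text
t: 21.42
tool_pos: [0.4147, -0.0051, 0.2951]
orientation: [0.73, 0.615, 0.228, -0.191]
contact_force: [-1.0, 0.9, -1.0]
finger_gap: 0.154
grasp_force: 68.6
```

Call:
{"name": "carry_out", "arguments": {
  "plan": [
    [255,-0.001,-0.005,0,9,-1.5,0],
    [255,0,0,0,0,0,0]
  ]
}}

```text
t: 21.68
tool_pos: [0.413, -0.011, 0.2928]
orientation: [0.712, 0.596, 0.282, -0.24]
contact_force: [-0.4, 0.8, -0.7]
finger_gap: 0.156
grasp_force: 68.4
```

```bash
python3 tgt.py; python3 plan.py; python3 pan.py .4463 .1855 2>/dev/null
python3 - <<'E'
from tgt import *
R=toolR(80.2,43); t=np.array([.442,.161,.09]); print(t-R@TIP, todo(t-R@TIP,80.2,43))
E
```

```text
[ 0.413  -0.011   0.2928] tip [0.4373 0.1238 0.3093] [-0.5446  0.1728  2.0503  0.7197  1.3292 -0.6967]
d [0.733  0.0017 0.6803] tip [0.1086 0.0006 0.0823] 1457 0.0905234734003251 world tip [0.4372 0.1231 0.3081] world dir [0.1739 0.9847 0.0087]
angle from tool x 42.86549291987793 sideways deg 0.09737480515840069
wrist (array([0.4464, 0.1862]), np.float64(0.060561525324608415), 438, np.float64(0.021887184741761052))
top (array([0.446 , 0.1823]), np.float64(0.061046733161825906), 56, np.float64(0.020848947706523395))
side (array([0.4476, 0.1847]), np.float64(0.06050188628986603), 67, np.float64(0.0205880899834876))
[ 0.4134 -0.0085  0.2942] [ 0.5144  0.0221 -2.1069] [-0.5376  0.1687  2.0498  0.7191  1.3283 -0.695 ]
[0.4183 0.026  0.0747] (array([ 0.0048,  0.0345, -0.2195]), array([-0.36, -0.1 , -0.12]))
```

Call:
{"name": "carry_out", "arguments": {
  "plan": [
    [255,0,0,-0.04,-0.4,0,-0.1],
    [255,0,0,-0.05,0,0,0],
    [255,0,0,-0.05,0,0,0],
    [255,0,0,-0.05,0,0,0],
    [255,0,0,-0.03,0,0,0],
    [255,0.003,0.015,0,0,0,0],
    [255,0.003,0.016,0,0,0,0],
    [255,0,0.005,0,0,0,0]
  ]
}}

```text
t: 22.88
tool_pos: [0.4198, 0.0287, 0.075]
orientation: [0.711, 0.6, 0.28, -0.237]
contact_force: [-0.3, 0.1, -1.7]
finger_gap: 0.152
grasp_force: 68.5
```

Call:
{"name": "carry_out", "arguments": {
  "plan": [
    [255,0,0,0,0,0,0],
    [255,0,0,0,0,0,0],
    [255,0,0,0,0,0,0],
    [255,0,0,0,0,0,0]
  ]
}}

```text
t: 23.38
tool_pos: [0.4193, 0.0269, 0.0736]
orientation: [0.712, 0.598, 0.28, -0.237]
contact_force: [0.5, 0.4, -0.6]
finger_gap: 0.157
grasp_force: 68.5
```

```bash
python3 tgt.py; python3 plan.py; python3 pan.py .4463 .1855 2>/dev/null
python3 - <<'E'
from h import *
import pickle
s=read_state(); print(s["joint_vel"],s["grasp_force"])
# disturbance check: top/side before vs after around the loose things
for n,box in (("top",(395,190,470,240)),("side",(310,285,385,385))):
    a=pickle.load(open(f"{n}0.pkl","rb"))["img"].astype(int);b=pickle.load(open(f"{n}_l.pkl","rb"))["img"].astype(int); x0,y0,x1,y1=box
    d=abs(a-b)[y0:y1,x0:x1].max(2); print(n,(d>40).mean())
E
```

```text
[0.4193 0.0269 0.0736] tip [0.4433 0.1618 0.0891] [-0.4566  0.6093  2.1677  0.9779  0.9102 -1.1185]
d [0.7319 0.0008 0.6814] tip [0.1097 0.0005 0.083 ] 1477 0.09181507976826994 world tip [0.4433 0.1616 0.0878] world dir [0.1724 0.985  0.0019]
angle from tool x 42.95362299179156 sideways deg 0.04822723030315523
wrist (array([0.4462, 0.1858]), np.float64(0.06049246124861324), 1462, np.float64(0.021956687981135026))
top (array([0.4462, 0.1828]), np.float64(0.061126391217962046), 60, np.float64(0.021386337143776753))
side (array([0., 0.]), np.float64(0.0), 0, np.float64(nan))
[0.4192 0.0271 0.0735] [-0.3386 -0.6467 -0.7592] [-0.4562  0.6095  2.1678  0.9779  0.9102 -1.1186]
[ 2.61534043e-03 -1.31522534e-03  1.30053460e-03  9.92758188e-05
  8.40075921e-04 -4.13809457e-04] 68.5141396522522
top 0.0
side 0.0024
```

The stick is level and still, with its tip over the pan, the pan is under the mouth, and the other loose things are unchanged.

```bash
python3 -c "
from h import *
print(finish_job())"
```

```text
the job is handed in; nothing more can be done
None
```

The job is done and handed in at about 23.5 s, result not shown: the pan was slid to within about 2 mm of under the mouth, and the dipstick was seated (about 28 N on the collar), drawn out and held level over the pan, with nothing else disturbed; I did view 12 pictures, over the limit of 10.

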